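Close and lock the pantry tin

TASK

Press the loose lid of the tin down until it sits level and fully home on the rim. Then take the square-headed key from the wooden block, put it into the lock in the lid and work it past the sticky pins until it is fully home, without forcing it. Turn it a quarter clockwise as far as it goes and finish while still holding the key turned there, because the stiff new seal pushes the lock back if the key is let go; leave the round-headed key and the things around where they are.

Things in the scene. Friction and masses are not known exactly. Their poses are not given: they have to be found in the camera images.
- tin: White steel tin, 130 mm (its x) by 180 mm (its y), 90 mm high, 3 mm walls, fixed to the worktop. Origin: centre of its underside, z up. A rubber bead runs round the inside of its mouth; the seated lid's flange rests on the rim, 90 mm above the origin.
- lid_top (a point): Loose black lid, 138 by 188 mm (long side along the tin's y), flange 10 mm thick, about 0.4 kg with its lock; this point: centre of the flange's flat top. It starts on the rubber bead, 8 mm too high (108 mm above the tin's origin, 100 mm when seated). It goes down under 10 to 20 N, most evenly when pressed in the middle. A round steel lock, 34 mm across, stands 6 mm proud in its middle.
- keyhole (a point): Centre of the keyhole, on the lock's top, 6 mm above the lid's top. Axes as the lid's, z up (they do not turn with the lock). Slot 4.6 mm (x) by 11.6 mm (y) at lock 0, over 25 mm deep, long sides bevelled. Sticky spring pins about 7, 13 and 19 mm deep, by turns at either narrow end, each hold the blade up with 5 to 20 N; a light push while jiggling the key 1 mm to and fro along the slot frees it.
- lock (a joint): Turn of the lock in rad: 0 at the start, grows clockwise seen from above, stop at 1.57. Takes 0.02 N m at 0, rising to 0.1 N m at the stop; springs back to 0 if the key is let go. The key turns up to 0.2 rad in the slot before the lock follows, so it must turn about 1.75 rad to reach the stop. A bar under the lid turns with the lock and jams unless the lid is seated.
- tin_key_head (a point): The tin's key, upright in the block, blade down: black square-cornered head 9 mm thick (x) by 28 mm wide (y) by 30 mm high; this point is its centre, z up. Below: steel neck 6 by 18 mm, 5 mm high, then steel blade 3 mm thick (x), 10 mm wide (y), 25 mm long, tapering to a point. The neck rests on the block, and on the lock when home. 30 g; may go in either way round.
- tin_key_tip (a point): Lower tip of the tin key's blade, 45 mm below the centre of its head; 25 mm below the keyhole when the key is fully home.
- key_block: Fixed wooden block, 40 mm (x) by 110 mm (y), 34 mm high, origin at the centre of its underside. Two upright slots, 28 mm either side of the middle along its y, each with a key standing in it; the keys' x and y lie along the block's. Lift a key straight up at least 30 mm to clear it.
- other_key_head (a point): Another key in the block, not for this tin: black plastic head that is a round disc, 21 mm across and 9 mm thick; this point is the disc's centre. Leave it.
- food_can_mid (a point): Food can with paper label, 75 mm across, 110 mm high; its centre. Leave it.
- spice_jar_mid (a point): Glass spice jar with black cap, 44 mm across, 95 mm high; half-way up it. Leave it.
- tea_box_mid (a point): Green and white cardboard tea box, 70 by 130 mm, 75 mm high; its centre. Leave it.
There are look-alikes about, which are no part of the job. What is shaped like the part that bears lid_top but white or yellow is not meant.

How it is judged:
By the outcome, as a careful person would: the job done as asked, in the order asked, and still so for the second after the job is handed in, while the arm keeps its last pose, push and grip.
It also fails if it takes over 64 s, if anything falls off the work surface, if the arm or the gripper's body presses on something with over 40 N, if the wrist force passes 120 N, or if a joint passes its speed limit or range.

ROBOT

A 6-joint arm with a two-finger parallel gripper is mounted at the origin on the work surface. World frame = base frame: x ahead of the robot, y to its left, z up, the work surface at z = 0. Lengths are in mm, angles in rad, forces in N, time in s.
With the tool pointing down it reaches from about 250 to 800 mm from the base axis. Payload 3.9 kg.
Tool frame: the origin (TCP) lies between the finger pads; the fingertips stand 22 mm ahead of it and the grasp point (between the pads) lies 3 mm ahead of it; z points along the fingers, y is the line along which they close (so a half turn about z gives the same grasp; the last joint's range is limited). The gripper opens to 85 mm and grips with 20 to 120 N. Pads are 22 mm wide; open, the fingers measure 114 mm over their backs; the gripper's body (76 mm by 85 mm) begins 54 mm behind the grasp point. The pads swing forward as they close: fully open they stand 13 mm farther back than shut.
Start: joints at [1.302, 0.26, -0.138, 1.173, 0, 1.571], TCP at [139.422, 506.139, 253.304] pointing down, gripper open.
Joint ranges: [-2.78, 2.78], [-0.83, 1.72], [-1.28, 1.37], [-1.9, 2.12], [-1.57, 1.48], [-3.14, 3.14]. Speed limits (rad/s): [2.57, 2.57, 3.14, 3.14, 3.14, 3.14].

INTERFACE

Orientations are given as a rotation vector (axis times angle).
In Python, from bench import state, get_image, camera_info, close_job gives the robot as it stands. The module is installed in compiled form; this text tells all that it offers.
- The arm moves only by the tool drive_tool, never from a script. Its argument "plan" is a list of rows, each a list of 5 numbers: the opening, from -1 (shut) to 1 (fully open), so that 0 is half open, then the shift along the tool's x, y, z in mm, then the turn about the tool's z in degrees. A call has 1 to 20 rows; each row is the pose to reach, as a shift and turn from the pose commanded when the call began, along the tool's axes at that moment; what a row does not reach only later rows make up. A row lasts 1/12 s, in which the tool goes at most 41.7 mm and 7.16 degrees, less where a joint would pass 70% of its speed; a pose out of reach is approached as far as the arm can. A call with a gripper value outside its range is refused whole. The fingers move at their own pace and stop on an object; "newtons" is the grip in N (left out, the last holds). Time passes only in rows, so rows that repeat a pose let the fingers close. It gives the time, the measured TCP pose, the force, the opening and the grip force at its end, in the units of the state.
- state(): the state, without advancing time (a new reading comes with each control period).
- get_image(name): name is "scene" or "top"; returns (picture, depth): 480x640x3 uint8, blue, green, red; 480x640 float32, mm along the optical axis (not along the pixel's ray), 0 where there is no reading.
- camera_info(name): a dict with "intrinsics" (3x3 intrinsics, pixels), "k1" (the pictures are not rectified: a ray, as slopes to the right and down, at radius r is drawn at 1 + k1 r^2 times it, then the intrinsics apply), "xyz" and "attitude" of the camera in the world. Camera axes: x right, y down, z forward; pixel columns grow to the right and rows downward; lengths in mm; the calibration is good to about 2 mm. A picture is of the moment at which its call begins. camera_info takes no time and is no camera call.
- close_job(): hands the job in; it is judged then, once.
The state is a dict: "clock": time; "q": joint angles; "qd": joint speeds; "tau": joint torques, N m; "ee_pos": TCP position; "orientation": TCP orientation; "force": force on the tool from outside, world axes, zero at the start; "wrist_torque": the same for the moment, N m; "opening": finger opening in mm; "finger_force": force on a finger pad.
Only numpy, scipy, OpenCV 4.12 (cv2) and the standard library are available. Lean on these libraries where they do the work, as an engineer would, in place of code of your own. Each camera call takes 0.05 s, during which the arm holds its last target. There are 200 camera calls.

## Working session

There is one attempt and no reset: what is moved stays moved. The work goes in short steps, Python scripts to look and compute and a tool call to move; the robot and the scene stay as the last step left them, time stands still between calls to the robot, and variables do not carry over. Pictures are saved under pics/ and viewed, at most 10 in all, crops included, and the job is handed in when it is done.

Besides the shell and the picture viewer there is one more tool, called after ">>>" in YAML: its name, and indented under it one key for each argument. drive_tool: Moves the arm, as the interface text tells. Its arguments: {"type":"object","properties":{"plan":{"type":"array","items":{"type":"array","items":{"type":"number"}}},"newtons":{"type":"number"}},"required":["plan"]}

```bash
mkdir -p pics
cat > h.py <<'E'
import numpy as np,cv2
from bench import state,get_image,camera_info
from scipy.spatial.transform import Rotation as R
def cam(n):
    c=camera_info(n);return c
def att(c):
    a=np.array(c["attitude"],float)
    return a if a.shape==(3,3) else R.from_rotvec(a).as_matrix()
def pts(c,uv,d):
    K=np.array(c["intrinsics"],float);uv=np.atleast_2d(uv).astype(float)
    n=cv2.undistortPoints(uv.reshape(-1,1,2),K,np.array([c["k1"],0,0,0.])).reshape(-1,2)
    P=np.c_[n,np.ones(len(n))]*np.ravel(d)[:,None]
    return P@att(c).T+np.array(c["xyz"])
def atz(c,uv,z):
    o=np.array(c["xyz"],float);p=pts(c,uv,np.ones(len(np.atleast_2d(uv))))-o
    return o+p*((z-o[2])/p[:,2])[:,None]
def cloud(n):
    im,d=get_image(n);c=cam(n);v,u=np.mgrid[:480,:640]
    P=pts(c,np.c_[u.ravel(),v.ravel()],d.ravel()).reshape(480,640,3);P[d==0]=np.nan
    return im,d,P
E
python3 - <<'E'
from h import *
print(state())
for n in("scene","top"):
    print(camera_info(n)); im,d,P=cloud(n); np.savez(n+".npz",im=im,d=d,P=P); cv2.imwrite(f"pics/{n}0.png",im)
E
```

```text
{'clock': 0.0, 'q': array([ 1.30198136e+00,  2.60668561e-01, -1.39396234e-01,  1.17268697e+00,
        9.99766583e-06,  1.57076654e+00]), 'qd': array([-4.36111770e-04,  6.66204842e-04,  8.14590473e-05, -1.43151894e-03,
        1.01893487e-03,  8.60768198e-05]), 'tau': array([ 3.79738494e-04, -4.05683863e+01,  2.53920418e+01,  1.89779140e-02,
       -1.03384241e-04, -6.56645597e-06]), 'ee_pos': array([139.25978411, 505.52303476, 252.46268271]), 'orientation': array([-4.20900358e-01, -3.11299362e+00,  3.04152492e-03]), 'force': array([ 0.01842345,  0.23532017, -0.25642597]), 'wrist_torque': array([-0.02874145, -0.00392609, -0.05682778]), 'finger_force': 0.0, 'opening': 85.07976898351302}
{'intrinsics': array([[548.70005096,   0.        , 315.61323708],
       [  0.        , 548.70005096, 240.94302284],
       [  0.        ,   0.        ,   1.        ]]), 'k1': 0.058483549059845805, 'xyz': array([1023.53391835,  582.17001432,  689.45633878]), 'attitude': array([-0.72301041, -2.44051154,  1.28501264])}
{'intrinsics': array([[522.75931221,   0.        , 317.518835  ],
       [  0.        , 522.75931221, 236.7744007 ],
       [  0.        ,   0.        ,   1.        ]]), 'k1': -0.06055569457223418, 'xyz': array([ 296.15286295, -180.29308892, 1229.98683112]), 'attitude': array([-2.1698598 ,  2.05012797, -0.21230241])}
```

View pics/scene0.png

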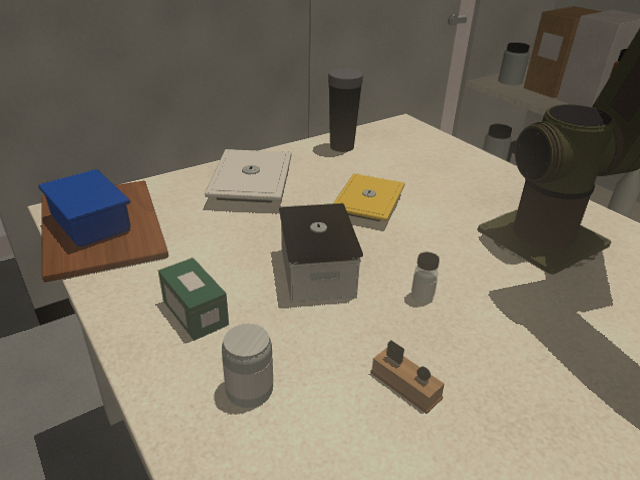

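View pics/top0.png

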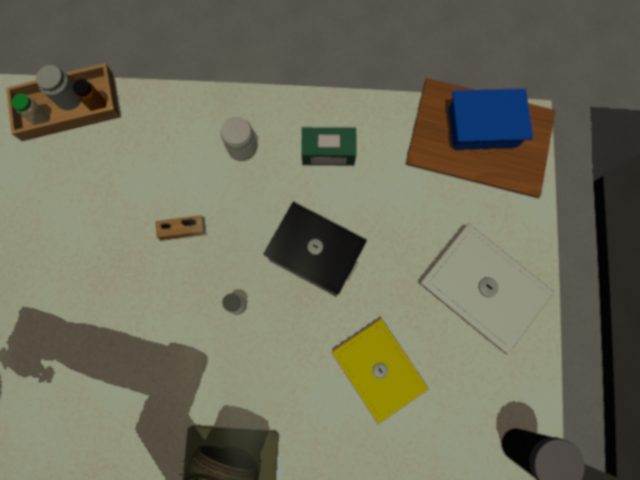

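The scene view shows three lids: black at (318,228), white at (250,170) and yellow at (369,193). The black one is on a tall tin, so it is the one meant. The block holds two keys: a square head at (395,352) and a round one at (424,373). In the top view the black lid's lock is at (315,247) and the block is at (180,227). Next I'll measure both and make a confirming crop.

Run:
```python
from h import *
Z={n:np.load(n+".npz") for n in("scene","top")}
def rect(Q):
    r=cv2.minAreaRect(Q[:,:2].astype(np.float32).reshape(-1,1,2));b=cv2.boxPoints(r);e=[b[1]-b[0],b[2]-b[1]]
    l=max(e,key=np.linalg.norm);return np.round(r[0],1),np.round(r[1],1),round(float(np.degrees(np.arctan2(l[1],l[0]))%180),2)
for n,(lu,lv),(bu,bv) in(("scene",(318,228),(407,378)),("top",(315,247),(180,227))):
    P=Z[n]["P"];c=cam(n)
    L=P[lv-60:lv+60,lu-70:lu+70].reshape(-1,3);q=L[(L[:,2]>98)&(L[:,2]<125)]
    print(n,"lid",len(q),rect(q),"z med",np.median(q[:,2]), "lock z",P[lv,lu], atz(c,(lu,lv),114))
    M=q[q[:,2]<112]; A=np.c_[M[:,:2],np.ones(len(M))];print(" tilt",np.linalg.lstsq(A,M[:,2],rcond=None)[0][:2])
    B=P[bv-45:bv+45,bu-50:bu+50].reshape(-1,3)
    q=B[(B[:,2]>28)&(B[:,2]<38)];print(" block",len(q),rect(q))
    q=B[(B[:,2]>42)&(B[:,2]<90)];print(" keys",len(q))
    if len(q)>10:
        _,lab,cc=cv2.kmeans(q.astype(np.float32),2,None,(3,50,.1),5,0)
        for i in(0,1):
            k=q[lab.ravel()==i];print("  ",len(k),cc[i],k.min(0),k.max(0),rect(k))
a=Z["scene"]["im"];b=Z["top"]["im"]
s=lambda im,u,v,w:cv2.resize(im[v-w:v+w,u-w:u+w],(390,390),interpolation=cv2.INTER_CUBIC)
cv2.imwrite("pics/crop1.png",np.hstack([s(a,407,370,45),s(a,319,250,65)]))
```

```text
scene lid 3894 (array([ 508.9, -160.4]), array([190.5, 137.9]), 65.05) z med 109.63738551782257 lock z [ 512.57812037 -155.04135958  112.94818706] [[ 513.51033602 -153.69635091  114.        ]]
 tilt [-0.00708413 -0.00456501]
 block 1239 (array([554.3, 164.4]), array([ 45.1, 111.7]), 101.56)
 keys 404
   267 [562.5915   139.17809   58.532932] [554.28377611 123.94392348  42.0370463 ] [568.38202131 152.25803356  71.00813867] (array([561.6, 137.8]), array([11.7, 28.7]), 99.05)
   137 [550.82385  194.0995    53.458843] [543.74717689 183.77759523  42.00818256] [555.10384134 203.62172411  61.25634094] (array([549.5, 193.5]), array([ 9.4, 19.4]), 97.2)
top lid 5317 (array([ 508.8, -163.1]), array([188.5, 139.1]), 65.04) z med 109.08911272040541 lock z [ 505.38388779 -163.72841766  115.38920605] [[ 505.64466801 -163.70777188  114.        ]]
 tilt [0.00109914 0.00126625]
 block 641 (array([553.6, 162.8]), array([ 42. , 111.2]), 100.71)
 keys 124
   47 [547.86786 187.60443  54.84789] [542.93159571 179.24347486  43.55255196] [554.42862791 197.19831818  64.71298843] (array([548.7, 188.5]), array([10. , 18.5]), 98.88)
   77 [557.9273   133.21944   63.058987] [552.02806214 121.0128014   43.82545739] [565.48437421 147.73700209  72.91278933] (array([558.8, 134.3]), array([ 9.6, 26.6]), 104.39)
```

View pics/crop1.png

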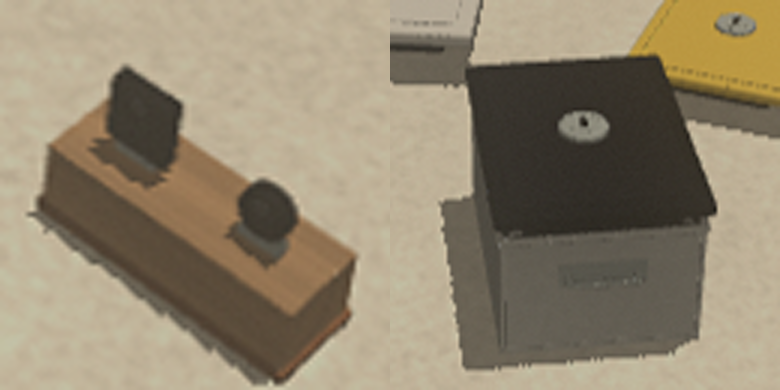

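Crop: the square head (left, ~(146,118)) is the tin's key and the round disc (~(268,208)) is left alone. The black lid, with its lock at (583,125), sits on the white tin. Lid and key heights agree with the sizes given. Next: refine the lock centre and work out the move.

```bash
cat >> h.py <<'E'
def lock(n,im,guess,z,save=None):
    # centre of the grey disc near pixel guess, on plane z
    u,v=guess;w=22;g=cv2.cvtColor(im,cv2.COLOR_BGR2GRAY)[v-w:v+w,u-w:u+w]
    t,m=cv2.threshold(g,0,255,cv2.THRESH_OTSU)
    cs=cv2.findContours(m,cv2.RETR_EXTERNAL,cv2.CHAIN_APPROX_NONE)[0]
    k=min(cs,key=lambda k:np.linalg.norm(k.reshape(-1,2).mean(0)-w) if len(k)>15 else 1e9)
    h=cv2.convexHull(k).reshape(-1,2)+[u-w,v-w]
    W=atz(cam(n),h,z)[:,:2];r=cv2.minEnclosingCircle(W.astype(np.float32))
    e=cv2.fitEllipse(k); uv=np.array(e[0])+[u-w,v-w]
    return r,uv,atz(cam(n),uv,z)
def go(xyz,yang):
    s=state();Rm=R.from_rotvec(s["orientation"]).as_matrix();d=np.array(xyz)-s["ee_pos"]
    a=np.degrees(np.arctan2(Rm[1,1],Rm[0,1]));t=(a-yang+180)%360-180
    print("ee",s["ee_pos"].round(2),"yang",a.round(2),"tilt",Rm[:,2].round(4),"q",s["q"].round(3))
    print("shift",(Rm.T@d).round(2),"turn",round(t,2))
E
python3 - <<'E'
from h import *
for n,g in(("scene",(318,227)),("top",(315,247))):
    print(n,lock(n,np.load(n+".npz")["im"],g,114))
go([509,-162,180],155)
E
```

```text
scene (((509.37835693359375, -158.065673828125), 17.637495040893555), array([318.27634048, 226.46668816]), array([[ 509.977632  , -157.99629099,  114.        ]]))
top (((506.97174072265625, -163.03273010253906), 17.50240135192871), array([314.77998161, 246.44379807]), array([[ 506.844836  , -163.15976391,  114.        ]]))
ee [139.27 505.58 252.55] yang 74.6 tilt [-5.0e-04 -1.7e-03 -1.0e+00] q [ 1.302  0.261 -0.139  1.173  0.     1.571]
shift [-533.76 -545.27   73.53] turn -80.4
```

>>> drive_tool:
  plan:
    - [-1, -534, -545, 72, -80]
    - [-1, -534, -545, 72, -80]
    - [-1, -534, -545, 72, -80]
    - [-1, -534, -545, 72, -80]
    - [-1, -534, -545, 72, -80]
    - [-1, -534, -545, 72, -80]
    - [-1, -534, -545, 72, -80]
    - [-1, -534, -545, 72, -80]
    - [-1, -534, -545, 72, -80]
    - [-1, -534, -545, 72, -80]
    - [-1, -534, -545, 72, -80]
    - [-1, -534, -545, 72, -80]
    - [-1, -534, -545, 72, -80]
    - [-1, -534, -545, 72, -80]
    - [-1, -534, -545, 72, -80]
    - [-1, -534, -545, 72, -80]
    - [-1, -534, -545, 72, -80]
    - [-1, -534, -545, 72, -80]
    - [-1, -534, -545, 72, -80]
    - [-1, -534, -545, 72, -80]
  newtons: 60

```text
clock: 1.77
ee_pos: [501.8, -148.7, 182.3]
orientation: [1.678, -2.656, -0.001]
force: [1.3, 1.3, -0.4]
opening: 0.4
finger_force: 0.0
```

Run:
```python
from h import *
go([508.5,-160.5,145],155); print(state()["force"],state()["opening"])
```

```text
ee [ 501.82 -148.7   182.25] yang 154.56 tilt [-6.e-04  4.e-04 -1.e+00] q [-0.288  0.299 -0.276  0.997  0.    -1.415]
shift [  7.79 -11.12  37.24] turn -0.44
[ 1.31381282  1.33414188 -0.37479356] 0.36095371167724877
```

>>> drive_tool:
  plan:
    - [-1, 8, -11, 20, 0]
    - [-1, 8, -11, 36, 0]
    - [-1, 8, -11, 36, 0]
    - [-1, 8, -11, 36, 0]

```text
clock: 2.1
ee_pos: [506.6, -158.2, 145.7]
orientation: [1.677, -2.654, -0.005]
force: [1.0, 0.5, 0.8]
opening: -0.1
finger_force: 0.0
```

Run:
```python
from h import *
go([508.5,-160.5,136],155); print(state()["force"],state()["opening"])
```

```text
ee [ 506.61 -158.24  145.68] yang 154.57 tilt [-0.0039  0.0014 -1.    ] q [-0.303  0.341 -0.315  0.918  0.    -1.43 ]
shift [ 1.22 -2.71  9.67] turn -0.43
[0.98763418 0.53717145 0.82475773] -0.0707175746071955
```

Now press slowly.

>>> drive_tool:
  plan:
    - [-1, 0, 0, 5, 0]
    - [-1, 0, 0, 8, 0]
    - [-1, 0, 0, 10, 0]
    - [-1, 0, 0, 11, 0]
    - [-1, 0, 0, 12, 0]
    - [-1, 0, 0, 12, 0]

```text
clock: 2.6
ee_pos: [508.3, -158.1, 136.2]
orientation: [-1.679, 2.654, -0.001]
force: [-1.8, 1.0, 5.4]
opening: -0.2
finger_force: 2.8
```

Run:
```python
from h import *
go([508.5,-160.5,128],155); print(state()["force"],state()["wrist_torque"])
```

```text
ee [ 508.34 -158.08  136.17] yang 154.64 tilt [ 0.0013  0.     -1.    ] q [-0.302  0.349 -0.332  0.889  0.    -1.43 ]
shift [ 2.12 -1.17  8.17] turn -0.36
[-1.82169634  1.02523398  5.44235345] [0.22966219 0.44417826 0.05453991]
```

>>> drive_tool:
  plan:
    - [-1, 0, 0, 1, 0]
    - [-1, 0, 0, 2, 0]
    - [-1, 0, 0, 3, 0]
    - [-1, 0, 0, 4, 0]
    - [-1, 0, 0, 4, 0]

```text
clock: 3.02
ee_pos: [508.6, -158.4, 131.7]
orientation: [-1.679, 2.654, -0.002]
force: [0.2, 0.5, -0.4]
opening: -0.0
finger_force: 0.3
```

>>> drive_tool:
  plan:
    - [-1, 0, 0, 1, 0]
    - [-1, 0, 0, 2, 0]
    - [-1, 0, 0, 2.5, 0]
    - [-1, 0, 0, 3, 0]
    - [-1, 0, 0, 3, 0]

```text
clock: 3.43
ee_pos: [508.0, -158.5, 128.0]
orientation: [1.679, -2.655, -0.0]
force: [-0.7, 0.2, 3.4]
opening: -0.3
finger_force: 1.8
```

>>> drive_tool:
  plan:
    - [-1, 0, 0, 0.5, 0]
    - [-1, 0, 0, 1, 0]
    - [-1, 0, 0, 1.5, 0]
    - [-1, 0, 0, 1.5, 0]

```text
clock: 3.77
ee_pos: [508.1, -158.5, 127.9]
orientation: [-1.678, 2.655, -0.001]
force: [-3.5, 1.8, 13.3]
opening: 0.1
finger_force: 6.5
```

>>> drive_tool:
  plan:
    - [-1, 0, 0, 1, 0]
    - [-1, 0, 0, 2, 0]
    - [-1, 0, 0, 2, 0]

```text
clock: 4.02
ee_pos: [508.2, -158.5, 127.7]
orientation: [-1.678, 2.654, -0.002]
force: [-7.7, 2.4, 24.7]
opening: 0.1
finger_force: 12.6
```

>>> drive_tool:
  plan:
    - [-1, 0, 0, -10, 0]
    - [0.5, 0, 0, -50, 0]
    - [1, 0, 0, -80, 0]
    - [1, 0, 0, -80, 0]

```text
clock: 4.35
ee_pos: [511.7, -159.7, 210.2]
orientation: [-1.675, 2.65, -0.013]
force: [1.4, -0.2, 0.4]
opening: 35.9
finger_force: 0.0
```

Run:
```python
from h import *
go([560,136,150],191)
```

```text
ee [ 511.67 -159.73  210.18] yang 154.59 tilt [ 0.0099 -0.0032 -0.9999] q [-0.303  0.293 -0.206  1.061 -0.    -1.43 ]
shift [-287.78   83.84   59.71] turn -36.41
```

>>> drive_tool:
  plan:
    - [1, -287, 84, 30, -36]
    - [1, -287, 84, 60, -36]
    - [1, -287, 84, 60, -36]
    - [1, -287, 84, 60, -36]
    - [1, -287, 84, 60, -36]
    - [1, -287, 84, 60, -36]
    - [1, -287, 84, 60, -36]
    - [1, -287, 84, 60, -36]
    - [1, -287, 84, 60, -36]
    - [1, -287, 84, 60, -36]
    - [1, -287, 84, 60, -36]

```text
clock: 5.27
ee_pos: [555.0, 135.6, 144.1]
orientation: [2.415, -2.007, -0.0]
force: [0.4, -0.2, -0.2]
opening: 85.1
finger_force: 0.0
```

Run:
```python
from h import *
im,d,P=cloud("scene"); cv2.imwrite("pics/s1.png",cv2.resize(im[180:450,230:590],(800,600)))
L=P[165:290,250:390].reshape(-1,3);q=L[(L[:,2]>92)&(L[:,2]<104.5)]
A=np.c_[q[:,:2]-[509,-161],np.ones(len(q))];print("lid plane",np.linalg.lstsq(A,q[:,2],rcond=None)[0],len(q))
print(lock("scene",im,(318,229),106))
go([560,136,61],191)
```

```text
lid plane [-5.1566867e-03 -6.9794350e-03  1.0112191e+02] 3775
(((511.13250732421875, -157.67434692382812), 17.529760360717773), array([317.59823799, 230.16762161]), array([[ 511.44994911, -157.83790245,  106.        ]]))
ee [555.18 135.29 144.44] yang -169.5 tilt [-3.e-04 -7.e-04 -1.e+00] q [ 2.390e-01  4.040e-01 -2.190e-01  9.480e-01 -1.000e-03 -1.515e+00]
shift [ 0.13 -4.91 83.44] turn -0.5
```

View pics/s1.png

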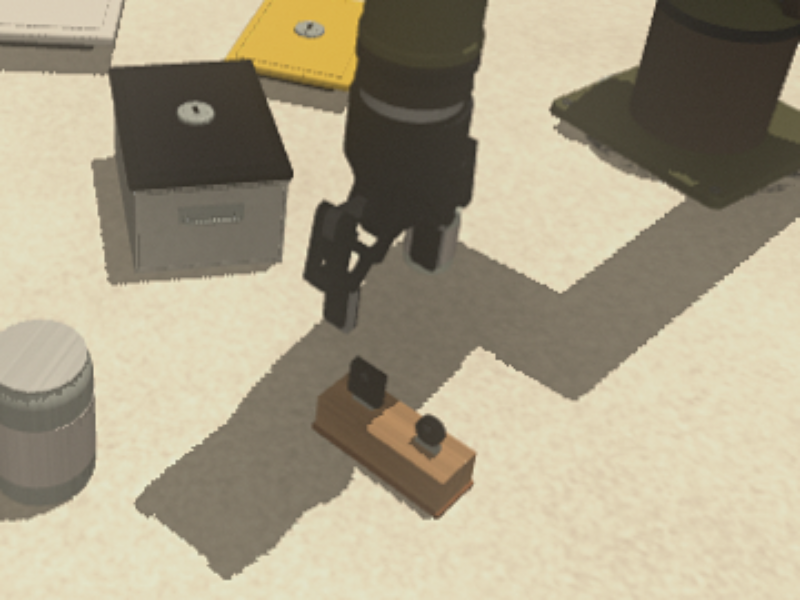

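The lid now lies level and the gripper stands over the square key; nothing else has moved. Descending onto the key and gripping it.

>>> drive_tool:
  plan:
    - [1, 0, -5, 35, -0.5]
    - [1, 0, -5, 65, -0.5]
    - [1, 0, -5, 80, -0.5]
    - [1, 0, -5, 82, -0.5]
    - [0, 0, -5, 82, -0.5]
    - [-0.5, 0, -5, 82, -0.5]
    - [-1, 0, -5, 82, -0.5]
    - [-1, 0, -5, 82, -0.5]
    - [-1, 0, -5, 82, -0.5]
    - [-1, 0, -5, 82, -0.5]
    - [-1, 0, -5, 82, -0.5]
  newtons: 60

```text
clock: 6.23
ee_pos: [560.1, 137.7, 63.2]
orientation: [-2.426, 1.996, -0.0]
force: [-2.6, 0.0, 4.9]
opening: 8.2
finger_force: 58.5
```

Run:
```python
from h import *
go([560,136,62],191);s=state();print(s["force"],s["wrist_torque"],s["opening"],s["finger_force"])
```

```text
ee [560.08 137.72  63.19] yang -168.89 tilt [ 1.e-04  0.e+00 -1.e+00] q [ 0.241  0.488 -0.318  0.764 -0.    -1.524]
shift [1.67 0.41 1.19] turn 0.11
[-2.62155888  0.0186489   4.93511274] [-0.16062279  0.48921291  0.03799423] 8.15250522537521 58.52169692516327
```

>>> drive_tool:
  plan:
    - [-1, 0, 0, -10, 0]
    - [-1, 0, 0, -35, 0]
    - [-1, 0, 0, -70, 0]
    - [-1, 0, 0, -110, 0]
    - [-1, 0, 0, -125, 0]
    - [-1, 0, 0, -125, 0]

```text
clock: 6.73
ee_pos: [563.6, 138.6, 193.2]
orientation: [-2.42, 1.991, -0.01]
force: [0.7, -0.3, 0.8]
opening: 8.0
finger_force: 59.3
```

Run:
```python
from h import *
go([509,-160,178],155);s=state();print(s["force"],s["wrist_torque"],s["opening"],s["finger_force"])
```

```text
ee [563.64 138.61 193.19] yang -168.89 tilt [ 0.0101  0.0025 -0.9999] q [ 0.241  0.377 -0.126  1.057  0.    -1.524]
shift [282.5  111.31  13.89] turn 36.11
[ 0.68044677 -0.30849075  0.80584193] [ 0.03820375 -0.02288171 -0.03660703] 7.996053866472581 59.32719826698303
```

>>> drive_tool:
  plan:
    - [-1, 281, 111, 0, 36]
    - [-1, 281, 111, 0, 36]
    - [-1, 281, 111, 0, 36]
    - [-1, 281, 111, 0, 36]
    - [-1, 281, 111, 0, 36]
    - [-1, 281, 111, 0, 36]
    - [-1, 281, 111, 0, 36]
    - [-1, 281, 111, 5, 36]
    - [-1, 281, 111, 5, 36]
    - [-1, 281, 111, 10, 36]
    - [-1, 281, 111, 10, 36]
    - [-1, 281, 111, 10, 36]

```text
clock: 7.73
ee_pos: [505.3, -157.8, 176.7]
orientation: [1.693, -2.646, -0.002]
force: [0.6, -0.3, 0.2]
opening: 8.0
finger_force: 59.4
```

Run:
```python
from h import *
go([509.5,-158.9,170],155.04);s=state();print(s["force"],s["opening"])
im,d,P=cloud("scene");np.savez("s2.npz",im=im,d=d,P=P)
im2,d2,P2=cloud("top");np.savez("t2.npz",im=im2,d=d2,P=P2)
cv2.imwrite("pics/s2.png",cv2.resize(im[150:250,255:385],(780,600),interpolation=cv2.INTER_CUBIC))
```

```text
ee [ 505.25 -157.83  176.71] yang 155.22 tilt [-1.4e-03  9.0e-04 -1.0e+00] q [-0.303  0.313 -0.27   0.989  0.    -1.441]
shift [-0.81 -4.31  6.71] turn 0.18
[ 0.57760167 -0.30492998  0.24802196] 8.017567658436915
```

View pics/s2.png

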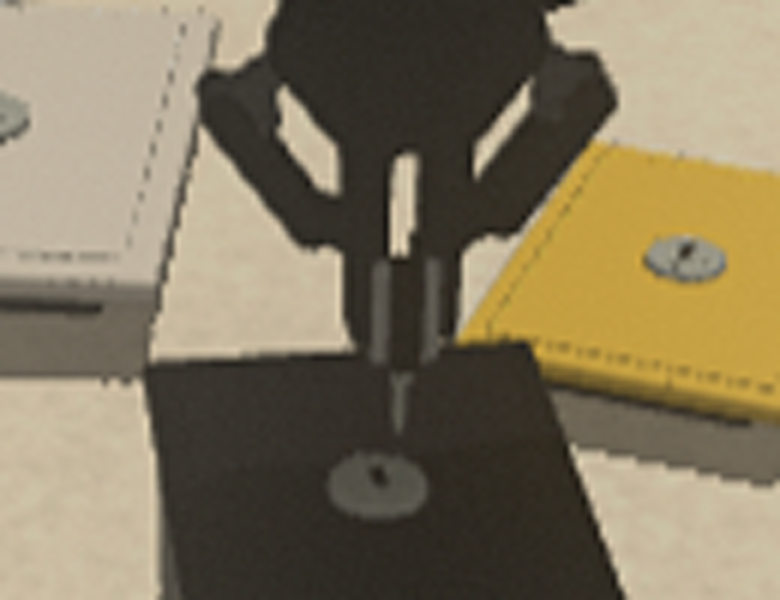

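The crop shows the blade tip at about (399,432) and the lock's disc centred at (378,487), so the key is a few mm off to the tool's side. I'll shift to the estimate, then measure at close range.

>>> drive_tool:
  plan:
    - [-1, -0.8, -4, 2, 0.2]
    - [-1, -0.8, -4, 8, 0.2]
    - [-1, -0.8, -4, 8, 0.2]
    - [-1, -0.8, -4, 8, 0.2]
    - [-1, -0.8, -4, 8, 0.2]

```text
clock: 8.25
ee_pos: [509.3, -160.2, 169.2]
orientation: [1.686, -2.651, -0.001]
force: [-0.0, 0.3, -1.0]
opening: 7.9
finger_force: 59.4
```

Run:
```python
from h import *
go([509.5,-158.9,165],155.04);s=state();print(s["force"],s["qd"].round(3))
im,d,P=cloud("scene");np.savez("s3.npz",im=im,d=d,P=P)
c=cv2.resize(im[195:245,290:350],(720,600),interpolation=cv2.INTER_CUBIC)
cv2.imwrite("pics/s3.png",cv2.convertScaleAbs(c,alpha=1.8))
print(im[212:240,308:330].max(2))
```

```text
ee [ 509.28 -160.24  169.15] yang 154.91 tilt [-5.e-04  2.e-04 -1.e+00] q [-0.305  0.325 -0.273  0.973  0.    -1.438]
shift [-1.31  0.36  4.15] turn -0.13
[-0.00854131  0.26944745 -0.9868611 ] [-0.003 -0.003  0.006 -0.001  0.     0.   ]
[[53 52 53 49 51 57 84 90 90 53 48 49 49 46 50 87 89 61 51 52 52 52]
 [52 50 52 50 51 53 77 80 77 48 45 47 46 48 52 69 69 55 50 51 50 52]
 [52 52 52 52 52 52 57 59 55 47 47 45 46 45 49 53 49 51 52 51 53 49]
 [53 53 53 51 50 52 49 50 48 55 59 55 56 49 48 50 52 50 50 51 51 53]
 [53 52 53 52 51 51 52 49 50 57 81 81 78 52 51 49 53 52 50 53 50 50]
 [53 52 52 51 51 52 51 51 51 56 85 94 69 49 50 50 50 50 51 52 51 50]
 [52 52 51 50 49 52 53 49 51 57 83 95 56 46 52 51 50 51 49 54 49 52]
 [53 51 50 49 50 51 51 51 50 58 85 94 56 49 51 49 49 51 51 51 49 50]
 [51 53 53 51 51 52 50 51 50 58 86 87 52 51 50 51 50 48 51 51 51 51]
 [51 53 51 49 50 51 53 51 49 54 86 81 52 48 51 51 49 49 49 50 51 52]
 [50 52 54 52 52 52 50 49 50 50 85 81 52 49 51 50 52 50 50 51 50 51]
 [53 50 51 50 52 51 50 50 50 47 86 82 53 50 51 49 49 50 51 49 49 50]
 [49 52 50 51 50 51 49 49 48 46 81 
[... 369 characters left out ...]
45 45 47]
 [46 61 84 83 83 82 82 81 85 60 48 62 80 81 84 82 87 87 54 45 47 44]
 [46 61 83 87 85 82 85 84 87 81 71 79 84 81 85 85 87 87 60 45 46 45]
 [47 52 84 88 87 85 82 84 87 86 84 83 84 85 85 86 87 86 56 44 46 49]
 [46 48 70 87 89 88 86 84 84 86 87 86 84 87 87 89 87 75 50 44 45 45]
 [45 47 51 69 81 89 90 91 92 92 92 90 92 92 93 92 75 53 44 46 45 47]
 [48 47 46 48 58 70 70 84 85 88 85 84 87 79 73 70 53 43 45 44 45 45]
 [47 47 46 47 42 47 47 61 58 62 61 60 61 53 47 39 45 43 46 44 44 46]
 [45 47 45 45 47 47 45 43 42 45 44 43 45 45 42 43 44 45 45 44 44 45]
 [47 47 46 45 45 45 48 47 45 45 46 46 47 44 45 46 43 47 45 44 44 45]
 [46 46 48 47 46 45 44 45 45 46 46 46 43 45 45 45 44 43 44 42 45 44]]
```

View pics/s3.png

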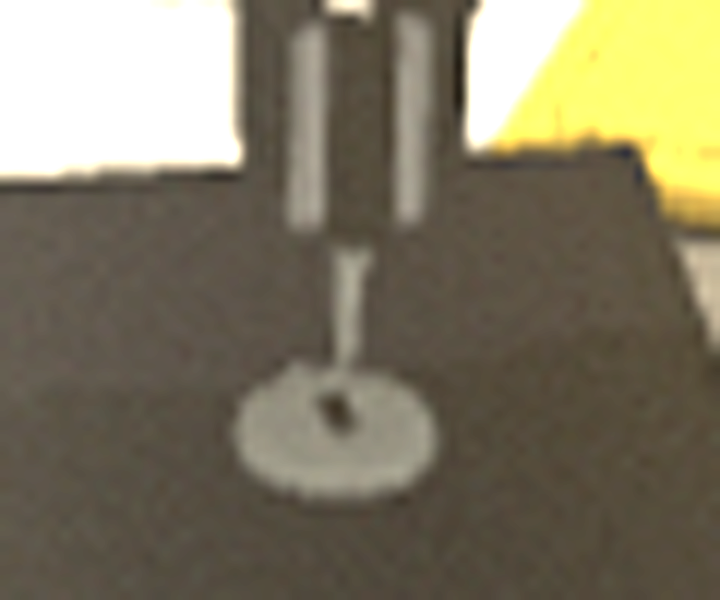

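Run:
```python
from h import *
c=cam("scene")
h=atz(c,(317.9,229.5),106)[0];print("hole",h)
ux=np.array([np.cos(np.radians(245)),np.sin(np.radians(245)),0]);uy=np.array([np.cos(np.radians(155)),np.sin(np.radians(155)),0])
for uv in((318.4,225.5),(318.4,226),(318.4,226.5),(317.9,226)):
    t=atz(c,uv,115)[0];print(uv,t,"need shift toolx,y:",(h-t)@ux,(h-t)@uy)
```

```text
hole [ 509.61062914 -159.52161038  106.        ]
(318.4, 225.5) [ 508.71497615 -159.48722637  115.        ] need shift toolx,y: -0.3473568121670348 -0.8262685839057891
(318.4, 226) [ 509.72513285 -157.98333944  115.        ] need shift toolx,y: 1.4425382938788502 -0.5463257907649223
(318.4, 226.5) [ 510.732469   -156.48365256  115.        ] need shift toolx,y: 3.2274348418272454 -0.2671642485733627
(317.9, 226) [ 510.55358305 -158.49595055  115.        ] need shift toolx,y: 1.3280730315238858 0.42114389706329064
```

>>> drive_tool:
  plan:
    - [-1, 0.5, -0.3, 3, -0.1]
    - [-1, 0.5, -0.3, 6, -0.1]
    - [-1, 0.5, -0.3, 8, -0.1]
    - [-1, 0.5, -0.3, 10, -0.1]
    - [-1, 0.5, -0.3, 11, -0.1]
    - [-1, 0.5, -0.3, 12, -0.1]
    - [-1, 0.5, -0.3, 12, -0.1]

```text
clock: 8.88
ee_pos: [509.3, -161.0, 157.1]
orientation: [1.688, -2.649, -0.001]
force: [-0.2, -0.2, -1.2]
opening: 8.1
finger_force: 59.4
```

>>> drive_tool:
  plan:
    - [-1, 0, 0, 1, 0]
    - [-1, 0, 0, 2, 0]
    - [-1, 0, 0, 3, 0]
    - [-1, 0, 0, 3, 0]

```text
clock: 9.22
ee_pos: [509.4, -160.9, 154.2]
orientation: [1.688, -2.649, -0.0]
force: [-0.6, 0.1, 0.2]
opening: 7.7
finger_force: 59.4
```

Run:
```python
from h import *
go([509.5,-158.9,165],155.04);s=state();print(s["force"],s["wrist_torque"])
```

```text
ee [ 509.35 -160.93  154.19] yang 155.0 tilt [-3.e-04  1.e-04 -1.e+00] q [-0.306  0.337 -0.297  0.936  0.    -1.441]
shift [ -1.9    0.73 -10.81] turn -0.04
[-0.58932835  0.09476552  0.22572393] [-0.02394806 -0.0144122   0.00331272]
```

The blade is entering the slot. Now a light push with a 1 mm jiggle along the slot.

>>> drive_tool:
  plan:
    - [-1, 1, 0, 1, 0]
    - [-1, 1, 0, 1, 0]
    - [-1, -1, 0, 1.2, 0]
    - [-1, -1, 0, 1.2, 0]
    - [-1, 1, 0, 1.5, 0]
    - [-1, 1, 0, 1.5, 0]
    - [-1, -1, 0, 1.5, 0]
    - [-1, -1, 0, 1.5, 0]
    - [-1, 0, 0, 1.5, 0]

```text
clock: 9.97
ee_pos: [509.6, -160.8, 153.0]
orientation: [-1.688, 2.649, 0.0]
force: [0.4, -0.5, -0.1]
opening: 8.0
finger_force: 59.4
```

>>> drive_tool:
  plan:
    - [-1, 1, 0, 0.5, 0]
    - [-1, 1, 0, 0.5, 0]
    - [-1, -1, 0, 1, 0]
    - [-1, -1, 0, 1, 0]
    - [-1, 1, 0, 1.5, 0]
    - [-1, 1, 0, 1.5, 0]
    - [-1, -1, 0, 1.5, 0]
    - [-1, -1, 0, 1.5, 0]
    - [-1, 0, 0, 2, 0]
    - [-1, 0, 0, 2, 0]

```text
clock: 10.8
ee_pos: [509.9, -161.4, 151.2]
orientation: [-1.687, 2.649, -0.002]
force: [-0.4, -3.9, 2.2]
opening: 7.9
finger_force: 59.8
```

>>> drive_tool:
  plan:
    - [-1, 1.3, -0.2, 0.5, 0]
    - [-1, 1.3, -0.2, 0.5, 0]
    - [-1, -0.7, -0.2, 0.5, 0]
    - [-1, -0.7, -0.2, 0.5, 0]
    - [-1, 1.3, -0.2, 1, 0]
    - [-1, 1.3, -0.2, 1, 0]
    - [-1, -0.7, -0.2, 1, 0]
    - [-1, -0.7, -0.2, 1, 0]
    - [-1, 1.3, -0.2, 1.5, 0]
    - [-1, 1.3, -0.2, 1.5, 0]
    - [-1, 0.3, -0.2, 1.5, 0]
    - [-1, 0.3, -0.2, 1.5, 0]

```text
clock: 11.8
ee_pos: [508.7, -161.5, 148.9]
orientation: [1.687, -2.648, -0.001]
force: [-1.6, -2.9, 0.6]
opening: 8.1
finger_force: 59.5
```

Run:
```python
from h import *
go([509.5,-158.9,165],155.04);s=state();print(s["force"],s["wrist_torque"])
```

```text
ee [ 508.72 -161.48  148.92] yang 154.99 tilt [-1.9e-03 -7.0e-04 -1.0e+00] q [-3.070e-01  3.420e-01 -3.060e-01  9.250e-01 -1.000e-03 -1.441e+00]
shift [ -2.64   0.41 -16.08] turn -0.05
[-1.62203444 -2.87829297  0.62737156] [-0.82742218  0.69512249 -0.05061325]
```

>>> drive_tool:
  plan:
    - [-1, 1.3, 0, 0.7, 0]
    - [-1, 1.3, 0, 0.7, 0]
    - [-1, -0.7, 0, 1.2, 0]
    - [-1, -0.7, 0, 1.2, 0]
    - [-1, 1.3, 0, 1.6, 0]
    - [-1, 1.3, 0, 1.6, 0]
    - [-1, -0.7, 0, 2, 0]
    - [-1, -0.7, 0, 2, 0]
    - [-1, 1.3, 0, 2.4, 0]
    - [-1, 1.3, 0, 2.4, 0]
    - [-1, 0.3, 0, 2.4, 0]
    - [-1, 0.3, 0, 2.4, 0]

```text
clock: 12.8
ee_pos: [509.7, -162.0, 147.0]
orientation: [1.688, -2.649, 0.002]
force: [0.0, -3.5, 0.3]
opening: 8.0
finger_force: 59.5
```

>>> drive_tool:
  plan:
    - [-1, 1, 0, 0.7, 0]
    - [-1, 1, 0, 0.7, 0]
    - [-1, -1, 0, 1.2, 0]
    - [-1, -1, 0, 1.2, 0]
    - [-1, 1, 0, 1.6, 0]
    - [-1, 1, 0, 1.6, 0]
    - [-1, -1, 0, 2, 0]
    - [-1, -1, 0, 2, 0]
    - [-1, 1, 0, 2.4, 0]
    - [-1, 1, 0, 2.4, 0]
    - [-1, 0, 0, 2.4, 0]
    - [-1, 0, 0, 2.4, 0]

```text
clock: 13.8
ee_pos: [509.5, -161.2, 144.8]
orientation: [-1.688, 2.649, 0.0]
force: [-0.5, -0.6, 5.5]
opening: 7.9
finger_force: 60.3
```

>>> drive_tool:
  plan:
    - [-1, 1, 0, 0.7, 0]
    - [-1, 1, 0, 0.7, 0]
    - [-1, -1, 0, 1.2, 0]
    - [-1, -1, 0, 1.2, 0]
    - [-1, 1, 0, 1.6, 0]
    - [-1, 1, 0, 1.6, 0]
    - [-1, -1, 0, 2, 0]
    - [-1, -1, 0, 2, 0]
    - [-1, 1, 0, 2.4, 0]
    - [-1, 1, 0, 2.4, 0]
    - [-1, 0, 0, 2.4, 0]
    - [-1, 0, 0, 2.4, 0]

```text
clock: 14.8
ee_pos: [508.9, -160.9, 141.7]
orientation: [1.688, -2.649, -0.003]
force: [2.1, 3.6, 1.5]
opening: 8.2
finger_force: 59.5
```

>>> drive_tool:
  plan:
    - [-1, 1, 0, 0.5, 0]
    - [-1, 1, 0, 0.5, 0]
    - [-1, -1, 0, 1, 0]
    - [-1, -1, 0, 1, 0]
    - [-1, 1, 0, 1.3, 0]
    - [-1, 1, 0, 1.3, 0]
    - [-1, -1, 0, 1.6, 0]
    - [-1, -1, 0, 1.6, 0]
    - [-1, 1, 0, 2, 0]
    - [-1, 1, 0, 2, 0]
    - [-1, 0, 0, 2, 0]
    - [-1, 0, 0, 2, 0]

```text
clock: 15.8
ee_pos: [509.1, -161.4, 140.1]
orientation: [1.688, -2.649, -0.001]
force: [0.9, 3.4, -0.1]
opening: 7.8
finger_force: 59.6
```

>>> drive_tool:
  plan:
    - [-1, 1, 0, 0.7, 0]
    - [-1, 1, 0, 0.7, 0]
    - [-1, -1, 0, 1.2, 0]
    - [-1, -1, 0, 1.2, 0]
    - [-1, 1, 0, 1.6, 0]
    - [-1, 1, 0, 1.6, 0]
    - [-1, -1, 0, 2, 0]
    - [-1, -1, 0, 2, 0]
    - [-1, 0, 0, 2.4, 0]
    - [-1, 0, 0, 2.4, 0]

```text
clock: 16.63
ee_pos: [509.7, -162.1, 138.0]
orientation: [-1.687, 2.65, -0.002]
force: [1.4, -0.1, 3.5]
opening: 7.9
finger_force: 60.1
```

>>> drive_tool:
  plan:
    - [-1, 1, 0, 0.7, 0]
    - [-1, 1, 0, 0.7, 0]
    - [-1, -1, 0, 1.2, 0]
    - [-1, -1, 0, 1.2, 0]
    - [-1, 1, 0, 1.6, 0]
    - [-1, 1, 0, 1.6, 0]
    - [-1, -1, 0, 2, 0]
    - [-1, -1, 0, 2, 0]
    - [-1, 0, 0, 2.4, 0]
    - [-1, 0, 0, 2.4, 0]

```text
clock: 17.47
ee_pos: [508.9, -161.4, 135.2]
orientation: [1.688, -2.649, -0.002]
force: [-1.1, -0.6, 3.3]
opening: 7.5
finger_force: 59.7
```

Run:
```python
from h import *
go([509.5,-158.9,165],155.04);s=state();print(s["force"],s["wrist_torque"])
```

```text
ee [ 508.88 -161.41  135.24] yang 155.0 tilt [-9.e-04  6.e-04 -1.e+00] q [-0.307  0.354 -0.327  0.891  0.    -1.442]
shift [ -2.54   0.53 -29.76] turn -0.04
[-1.13675202 -0.59374573  3.34162211] [-0.09247735  0.21374907  0.0065945 ]
```

>>> drive_tool:
  plan:
    - [-1, 1, 0, 0.5, 0]
    - [-1, 1, 0, 0.5, 0]
    - [-1, -1, 0, 1, 0]
    - [-1, -1, 0, 1, 0]
    - [-1, 0, 0, 1.2, 0]
    - [-1, 0, 0, 1.2, 0]

```text
clock: 17.97
ee_pos: [510.1, -162.0, 135.1]
orientation: [-1.687, 2.649, -0.003]
force: [-0.4, -0.2, 6.8]
opening: 7.7
finger_force: 60.6
```

Key home: the height matches the 135.2 mm predicted, and the force rises without further travel. Now turning clockwise about the key's axis.

>>> drive_tool:
  plan:
    - [-1, 0, -0.2, 0, 5]
    - [-1, 0, -0.3, 0, 10]
    - [-1, 0.1, -0.4, 0, 15]
    - [-1, 0.1, -0.5, 0, 20]
    - [-1, 0.1, -0.5, 0, 20]

```text
clock: 18.38
ee_pos: [509.7, -162.0, 135.0]
orientation: [-1.198, 2.904, -0.001]
force: [-2.6, 0.3, 9.2]
opening: 7.8
finger_force: 60.8
```

Run:
```python
from h import *
go([509.5,-158.9,165],155.04);s=state();print(s["force"],s["wrist_torque"],s["opening"])
```

```text
ee [ 509.67 -161.97  135.04] yang 134.83 tilt [ 3.e-04 -4.e-04 -1.e+00] q [-0.308  0.354 -0.327  0.889 -0.    -1.09 ]
shift [ -2.04   2.28 -29.96] turn -20.21
[-2.61057008  0.29669108  9.19943891] [-0.0150066   0.60420164  0.02290202] 7.775732190358108
```

>>> drive_tool:
  plan:
    - [-1, 0, -0.2, 0, 6]
    - [-1, 0, -0.3, 0, 12]
    - [-1, 0.1, -0.5, 0, 18]
    - [-1, 0.1, -0.7, 0, 24]
    - [-1, 0.2, -0.8, 0, 30]
    - [-1, 0.3, -1, 0, 36]
    - [-1, 0.4, -1.1, 0, 42]
    - [-1, 0.5, -1.2, 0, 48]
    - [-1, 0.7, -1.3, 0, 54]
    - [-1, 0.8, -1.4, 0, 60]
    - [-1, 0.8, -1.4, 0, 60]

```text
clock: 19.3
ee_pos: [509.5, -162.7, 135.0]
orientation: [-0.415, -3.113, -0.002]
force: [-3.6, 1.1, 10.6]
opening: 7.5
finger_force: 61.0
```

Run:
```python
from h import *
go([509.5,-158.9,165],155.04);s=state();print(s["force"],s["wrist_torque"],s["opening"])
```

```text
ee [ 509.53 -162.74  135.02] yang 74.82 tilt [-6.0e-04  1.4e-03 -1.0e+00] q [-0.31   0.355 -0.325  0.891  0.001 -0.045]
shift [  1.07   3.73 -29.98] turn -80.22
[-3.59931791  1.07968427 10.57409381] [ 0.42572156  0.8301622  -0.02127695] 7.545844743555269
```

>>> drive_tool:
  plan:
    - [-1, 0, -0.1, 0, 5]
    - [-1, 0, -0.3, 0, 10]
    - [-1, 0.1, -0.4, 0, 15]
    - [-1, 0.1, -0.5, 0, 20]
    - [-1, 0.1, -0.5, 0, 20]

```text
clock: 19.72
ee_pos: [509.4, -162.9, 135.0]
orientation: [-0.948, -2.994, -0.003]
force: [-2.8, 1.9, 10.4]
opening: 7.5
finger_force: 61.0
```

Run:
```python
from h import *
go([509.5,-158.9,165],155.04);s=state();print(s["force"],s["wrist_torque"],s["opening"],s["tau"])
im,d=get_image("scene");cv2.imwrite("pics/s4.png",cv2.convertScaleAbs(cv2.resize(im[195:245,290:350],(720,600),interpolation=cv2.INTER_CUBIC),alpha=1.8))
```

```text
ee [ 509.36 -162.93  135.  ] yang 54.87 tilt [-5.0e-04  1.9e-03 -1.0e+00] q [-0.311  0.355 -0.325  0.891  0.002  0.303]
shift [  2.25   3.42 -30.  ] turn -100.17
[-2.81362036  1.91494969 10.3709263 ] [0.49809705 0.77219033 0.05351413] 7.536792312335081 [ -0.78231862 -38.09991002  21.73115551  -1.81172814  -0.42982777
   0.60570365]
```

View pics/s4.png

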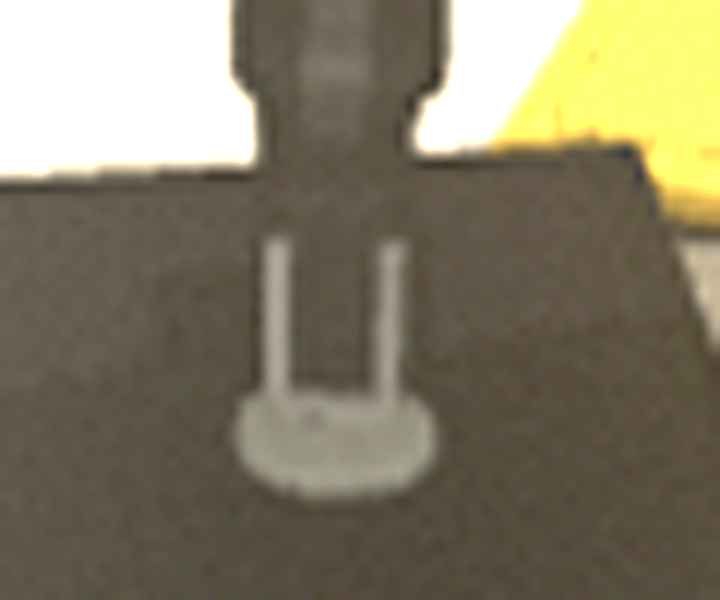

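The picture shows the fingers holding the head square to the lock, at (335,330), with the neck on the disc. A little further now, to find the stop.

>>> drive_tool:
  plan:
    - [-1, 0, 0, 0, 2]
    - [-1, 0, 0, 0, 4]
    - [-1, 0, 0, 0, 4]
    - [-1, 0, 0, 0, 4]

```text
clock: 20.1
ee_pos: [509.3, -162.9, 135.0]
orientation: [-1.047, -2.961, -0.003]
force: [-4.1, 2.1, 10.9]
opening: 8.1
finger_force: 61.0
```

Run:
```python
from h import *
go([509.5,-158.9,165],155.04);s=state();print(s["force"],s["wrist_torque"],s["opening"],s["tau"])
```

```text
ee [ 509.33 -162.94  134.99] yang 51.03 tilt [-6.0e-04  1.9e-03 -1.0e+00] q [-0.311  0.355 -0.325  0.891  0.002  0.37 ]
shift [  2.46   3.28 -30.  ] turn -104.01
[-4.08229598  2.05018109 10.89979821] [0.55806789 0.84954182 0.03561455] 8.052728267031979 [ -0.72383596 -38.07449698  21.75017595  -1.83725383  -0.39004153
   0.10192633]
```

>>> drive_tool:
  plan:
    - [-1, 0, 0, 0, 2]
    - [-1, 0, 0, 0, 4]
    - [-1, 0, 0, 0, 4]
    - [-1, 0, 0, 0, 4]

```text
clock: 20.43
ee_pos: [509.4, -163.0, 135.0]
orientation: [-1.15, -2.922, -0.002]
force: [-4.0, 1.9, 10.2]
opening: 8.4
finger_force: 61.0
```

Run:
```python
from h import *
go([509.5,-158.9,165],155.04);s=state();print(s["force"],s["wrist_torque"],s["opening"],s["tau"][5])
im,d=get_image("scene");
for i in range(6): get_image("scene");print(state()["wrist_torque"][2].round(3),state()["tau"][5].round(3))
```

```text
ee [ 509.38 -162.98  135.01] yang 47.04 tilt [-5.0e-04  1.7e-03 -1.0e+00] q [-0.311  0.355 -0.325  0.891  0.001  0.439]
shift [  2.74   3.1  -29.98] turn -108.0
[-3.99064091  1.85320929 10.18331436] [0.48851751 0.8120761  0.16780818] 8.444998888811588 0.16299652867019176
0.12 0.144
0.191 0.144
0.199 0.144
0.143 0.144
0.132 0.144
0.183 0.144
```

>>> drive_tool:
  plan:
    - [-1, 0, 0, 0, 1.5]
    - [-1, 0, 0, 0, 3]
    - [-1, 0, 0, 0, 3]
    - [-1, 0, 0, 0, 3]

```text
clock: 21.12
ee_pos: [509.5, -163.1, 135.0]
orientation: [-1.226, -2.892, -0.002]
force: [-3.7, 1.6, 10.9]
opening: 8.0
finger_force: 61.0
```

Run:
```python
from h import *
go([509.5,-158.9,165],155.04)
for i in range(6): get_image("scene");s=state();print(s["wrist_torque"][2].round(3),s["tau"][5].round(3),s["opening"].round(2))
```

```text
ee [ 509.48 -163.05  135.02] yang 44.05 tilt [-3.0e-04  1.5e-03 -1.0e+00] q [-0.31   0.355 -0.325  0.891  0.001  0.491]
shift [  3.01   2.93 -29.97] turn -110.99Traceback (most recent call last):
  File "<stdin>", line 3, in <module>
AttributeError: 'float' object has no attribute 'round'
```

Run:
```python
from h import *
for i in range(6): get_image("scene");s=state();print(s["wrist_torque"][2].round(3),s["tau"][5].round(3),round(s["opening"],2),s["force"].round(1))
```

```text
0.22 0.21 7.93 [-4.1  1.2  9.8]
0.211 0.209 7.92 [-2.7  2.5 10.1]
0.229 0.209 7.91 [-2.9  2.7  9.8]
0.229 0.209 8.43 [-4.2  2.8 10.3]
0.201 0.209 8.15 [-3.4  2.6 10.4]
0.224 0.209 7.94 [-3.8  1.9 10.2]
```

The torque holds steady at 0.21 N m, above the 0.1 N m the spring gives at the stop. The turn (about 111°) is past the 1.75 rad needed, and the key is still held.

```bash
python3 -c "
from bench import close_job
print(close_job())"
```

```text
the job is handed in; nothing more can be done
None
```

I pressed the lid down level on the rim, worked the square-headed key fully home and turned it clockwise to the stop; I handed the job in at about 22 s with the key still held there, and no verdict came back.

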